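# Load a slide carrier through the chamber's dust flap

### The job

First clear the loading lane of the slide chamber: put the blue-capped bottle standing on it upright into the empty cell of the green caddy. Then lay the slide carrier flat in the lane, nose towards the orange flap but not yet opening it, and let go; take it again by gripping its red tail fin and push it in so that the carrier itself opens the sprung flap, until it is fully home and the flap has sprung shut over its thin tongue, and let go. Keep the carrier level throughout and leave the red-capped bottle, jar, dishes and yellow slide box where they are.

Things in the scene. Friction and masses are not known exactly. Their poses are not given: they have to be found in the camera images.
- chamber: Low white slide chamber with a loading lane, fixed. Origin on the table directly below the flap, on the lane's centre line; +x runs along the lane into the chamber, z up. Grey plinth: x -200 to +150 mm, 150 mm wide, 20 mm high. White housing on it: x -5 to +150 mm, 150 mm wide, top 80 mm above the table, clear roof in the middle. Its front port, 64 mm wide, 50 mm high, holds the flap
- lane (a point): Point on the lane, 100 mm in front of the flap, on the centre line; axes as the chamber's. The lane is the top of the plinth (20 mm above the table), x -200 mm to the flap at x = 0, between two steel rails 5 mm high, 64 mm apart inside
- stop (a point): Foot of the stop face at the end of the bay inside the chamber, 134 mm beyond the flap; axes as the chamber's. The bay is 64 mm wide, level with the lane. Fully home, the carrier's nose is at the stop, its origin 45 mm beyond the flap and its fin still outside. The flap falls shut once the origin is about 38 mm beyond the flap
- flap (a joint): Angle of the orange flap in the port: 0 hanging shut, grows as its lower edge swings into the chamber, to 1.45 rad. Hinged at its top, 46 mm above the lane; 38 mm long, 60 mm wide, 3 mm thick: its lower edge hangs 8 mm above the lane. A light spring (0.03 N m/rad, preload 0.012 N m) shuts it; the carrier opens it with 1 to 3 N and holds it at about 1.1 rad while its body passes
- carrier: White slide carrier, 178 mm long, lying flat; origin at its underside, mid-length; +x to the nose, z up. Box part x -1 to +89 mm, 56 mm wide, 30 mm high, blue top. Thin tongue x -89 to -1 mm, 24 mm wide, 5 mm thick, at underside level (passes under the shut flap). On its end an upright red fin: x -89 to -63 mm, 9 mm thick in y, top at 42 mm. About 0.18 kg; balances near x = +34 mm
- carrier_fin (a point): Point on the carrier's red fin: middle of its length and thickness, 30 mm above the underside; axes as the carrier's
- bottle: Blue-capped clear bottle standing in the lane, the one to move. Origin at the centre of its base, z up; glass 52 mm diameter up to 74 mm, cap 38 mm diameter, top 105 mm; about 0.2 kg
- caddy: Green two-cell bottle caddy, fixed to the table, 184 mm (x) by 94 mm (y), walls 30 mm high and 4 mm thick, floor 4 mm; origin on the table at its centre. Cells 86 mm square inside, centred at x = -45 (empty) and x = +45 mm (holds the red-capped bottle)
- free_cell (a point): Centre of the floor of the caddy's empty cell (4 mm above the table); x, y as the caddy's
- red_bottle: Red-capped bottle of the same size standing in the caddy's other cell; origin at the centre of its base. Leave it
- jar: Round jar with black lid, 60 mm diameter, 90 mm high, standing on the table beside the chamber; origin at the centre of its base. Leave it
- dishes: Stack of round dishes, 92 mm diameter, 28 mm high, on the table at the far left; origin at the centre of its base. Leave it
- slide_box: Yellow flat slide box with a black seam, 100 mm (x) by 160 mm (y) by 30 mm, on the table on the far right; origin at the centre of its underside. Leave it

How it is judged:
On the way, in this order (a step that is already met when the one before it is completed fails the run):
1. the blue-capped bottle stands upright in the empty cell of the caddy, released (x of bottle in the frame of free_cell between -0.03 and 0.03 m and y of bottle in the frame of free_cell between -0.03 and 0.03 m and z of bottle in the frame of free_cell between -0.006 and 0.008 m and angle between bottle's own z axis and vertical below 0.12 rad and contact force between the fingers and bottle below 0.1 N), for 0.2 s.
2. the carrier lies flat in the lane, nose to the flap, released, the flap still shut (y of carrier in the frame of chamber between -0.009 and 0.009 m and z of carrier in the frame of chamber between 0.014 and 0.025 m and angle between carrier's own z axis and vertical below 0.08 rad and x of carrier in the frame of chamber between -0.15 and -0.085 m and angle between the x axis of carrier and the x axis of chamber, either way round below 0.1 rad and x of carrier_fin in the frame of chamber below -0.15 m and value of joint flap below 0.06 rad and contact force between the fingers and carrier below 0.1 N), for 0.2 s.
3. gripped by its tail fin, the carrier is on its way in and holds the flap open (y of carrier in the frame of chamber between -0.009 and 0.009 m and z of carrier in the frame of chamber between 0.014 and 0.025 m and angle between carrier's own z axis and vertical below 0.08 rad and contact force between the fingers and carrier_c2 above 5 N and value of joint flap above 0.7 rad and x of carrier in the frame of chamber above -0.08 m), for 0.1 s.
At the end, for the whole second after the job is handed in: Carrier flat and fully home in the chamber (nose within 11 mm of the stop, 9 mm of the centre line), tail outside, released, at rest, flap shut over its tongue (below 0.08 rad); blue-capped bottle upright (0.12 rad), released, on the floor of the empty cell within 30 mm of its centre in x and y (all of step 1 and y of carrier in the frame of chamber between -0.009 and 0.009 m and z of carrier in the frame of chamber between 0.014 and 0.025 m and angle between carrier's own z axis and vertical below 0.08 rad and x of carrier_fin in the frame of chamber below -0.01 m and x of carrier in the frame of chamber between 0.034 and 0.05 m and value of joint flap below 0.08 rad and contact force between the fingers and carrier below 0.1 N and linear speed of each of carrier, bottle below 0.02 m/s); the robot touches nothing.
It fails at once if the red-capped bottle is moved by more than 15 mm or tipped (distance of red_bottle from where it was at the start of the episode above 0.015 m or angle between red_bottle's own z axis and vertical above 0.3 rad).
It fails at once if the black-lidded jar is moved by more than 15 mm or tipped (distance of jar from where it was at the start of the episode above 0.015 m or angle between jar's own z axis and vertical above 0.3 rad).
It fails at once if the dish stack is moved by more than 15 mm or tipped (distance of dishes from where it was at the start of the episode above 0.015 m or angle between dishes's own z axis and vertical above 0.3 rad).
It fails at once if the yellow slide box is moved by more than 15 mm or tipped (distance of slide_box from where it was at the start of the episode above 0.015 m or angle between slide_box's own z axis and vertical above 0.3 rad).
It fails at once if the carrier is tilted by more than 0.45 rad (angle between carrier's own z axis and vertical above 0.45 rad).
It also fails if it takes over 72 s, if anything falls off the work surface, if the arm or the gripper's body presses on something with over 40 N, if the wrist force passes 120 N, or if a joint passes its speed limit or range.

### The arm

A 6-joint arm with a two-finger parallel gripper is mounted at the origin on the work surface. World frame = base frame: x ahead of the robot, y to its left, z up, the work surface at z = 0. Lengths are in m, angles in rad, forces in N, time in s.
With the tool pointing down it reaches from about 0.4 to 0.825 m from the base axis. Payload 7 kg.
Tool frame: the origin (TCP) lies midway between the tips of the shut fingers; the grasp point (between the pads) lies hold_point_z behind it (hold_point_z is the distance from the TCP to the grasp point, in m); z points along the fingers, y is the line along which they close (so a half turn about z gives the same grasp; the last joint's range is limited). The gripper opens to 88 mm and grips with 3 to 60 N. Pads are 19 mm wide; open, the fingers measure 130 mm over their backs; the gripper's body (78 mm by 193 mm) begins 47 mm behind the grasp point.
Start: joints at [-0.874, 0.359, 0.012, 0, -1.224, -0.288], TCP at [0.268, -0.619, 0.227] pointing down, gripper open.
Joint ranges: [-3.07, 3.07], [-1.43, 2.12], [-1.02, 1.25], [-3.03, 1.67], [-3.05, -0], [-3.03, 3.03]. Speed limits (rad/s): [2.39, 2.39, 3.01, 3.14, 3.14, 3.14].

### API

Orientations are given as [roll, pitch, yaw] about the fixed x, y, z axes, in that order (R = Rz(yaw) Ry(pitch) Rx(roll)).
In Python, from station import * gives the robot as it stands.
- The arm moves only by the tool apply_moves, never from a script. Its argument "steps" is a list of rows, each an object with "translation": the shift along the world's x, y, z scaled (see below), a list of three; "rotation": the turn, a rotation vector about the world's x, y, z scaled (see below), a list of three. A call has exactly 10 rows; each row is the pose to reach, as a shift and turn from the pose commanded when the call began; what a row does not reach only later rows make up. The controller multiplies each number of a shift by 250 mm and each number of a turn by 30 degrees. A row lasts 1/12 s, in which the tool goes at most 41.7 mm and 7.16 degrees, less where a joint would pass 70% of its speed; a pose out of reach is approached as far as the arm can. A call with a number of a shift or a turn outside -1 to 1 is refused whole. A call with a gripper value outside its range is refused whole. "jaw" is the closure, from -1 (fully open) to 1 (shut), so that 0 is half open, set as the call begins (left out, the last holds). The fingers move at their own pace and stop on an object; "newtons" is the grip in N (left out, the last holds). Time passes only in rows, so rows that repeat a pose let the fingers close, or fill a call up. It gives the time, the measured TCP pose, the force, the opening and the grip force at its end, in the units of the state.
- get_state(): the state, without advancing time (a new reading comes with each control period).
- grab_frame(name): name is "scene" or "top" or "wrist"; returns the picture (384x512x3 uint8, blue, green, red); there is no depth.
- camera_model(name): a dict with "fx", "fy", "cx", "cy" (pixels), "xyz" and "rotation" of the camera in the world. Camera axes: x right, y down, z forward; pixel columns grow to the right and rows downward; lengths in m; the calibration is good to about 2 mm. A picture is of the moment at which its call begins: read the wrist's pose just before it. camera_model takes no time and is no camera call; for the wrist camera it gives the pose at the moment of the call.
- job_done(): hands the job in; it is judged then, once.
The state is a dict: "t": time; "q": joint angles; "qd": joint speeds; "joint_efforts": joint torques, N m; "eef_pos": TCP position; "ee_rot": TCP orientation; "force": force on the tool from outside, world axes, zero at the start; "moment": the same for the moment, N m; "width": finger opening in m; "gripper_force": force on a finger pad.
Only numpy, scipy, OpenCV 4.12 (cv2) and the standard library are available. Lean on these libraries where they do the work, as an engineer would, in place of code of your own. Each camera call takes 0.05 s, during which the arm holds its last target. There are 200 camera calls.

## Working session

There is one attempt and no reset: what is moved stays moved. The work goes in short steps, Python scripts to look and compute and a tool call to move; the robot and the scene stay as the last step left them, time stands still between calls to the robot, and variables do not carry over. Pictures are saved under pics/ and viewed, at most 10 in all, crops included, and the job is handed in when it is done.

Besides the shell and the picture viewer there is one more tool, called after ">>>" by a JSON object that holds its "method" and its "body", one argument or row to a line. apply_moves: Moves the arm, as the interface text tells. Shifts and turns lie within -1 to 1; 1 stands for 250 mm of shift or 30 degrees of turn. Its arguments: {"type":"object","properties":{"steps":{"type":"array"},"jaw":{"type":"number"},"newtons":{"type":"number"}},"required":["steps"]}

```bash
mkdir -p pics; ls
python3 - <<'E'
from station import *
import cv2
s=get_state();print(s)
for n in("top","scene"):
    m=camera_model(n);print(n,m)
    cv2.imwrite(f"pics/{n}0.png",grab_frame(n))
E
```

```text
pics
{'t': 0.0, 'q': array([-8.73917568e-01,  3.59393655e-01,  1.10237132e-02, -3.45378401e-04,
       -1.22414427e+00, -2.88128161e-01]), 'qd': array([-0.00040034, -0.00020456, -0.00122711,  0.00170968,  0.00060782,
       -0.00057313]), 'joint_efforts': array([ 1.91359875e-03, -5.82714272e+01,  2.93061680e+01,  6.99740097e+00,
        6.91430309e-03, -1.99353390e-04]), 'eef_pos': array([ 0.26806068, -0.61891931,  0.22560391]), 'ee_rot': array([ 3.13985332e+00, -1.76906301e-04, -2.73295952e+00]), 'force': array([0.1698702 , 0.41127072, 0.85466912]), 'moment': array([-0.01738075,  0.00301203, -0.01953011]), 'gripper_force': 0.0, 'width': 0.08752561508345978}
top {'fx': 414.759400498692, 'fy': 414.759400498692, 'cx': 261.2667588886833, 'cy': 188.17812570540156, 'xyz': array([ 0.48699482, -0.02171681,  1.27419377]), 'rotation': array([-3.05427971,  0.02313957, -1.58144058])}
scene {'fx': 495.35493856285035, 'fy': 495.35493856285035, 'cx': 252.65607608114544, 'cy': 186.2801640357741, 'xyz': array([ 1.77673202, -0.3991692 ,  0.91867127]), 'rotation': array([-2.17086437, -0.00354978,  1.24992676])}
```

Run:
```python
import cv2,station
print([(n,getattr(station,n)) for n in dir(station) if n[0]!='_' and not callable(getattr(station,n))][:20])
i=cv2.imread("pics/top0.png");cv2.imwrite("pics/top0b.png",cv2.resize(i,(800,600),interpolation=cv2.INTER_CUBIC))
```

```text
[('hold_point_z', 0.0188)]
```

View pics/top0b.png

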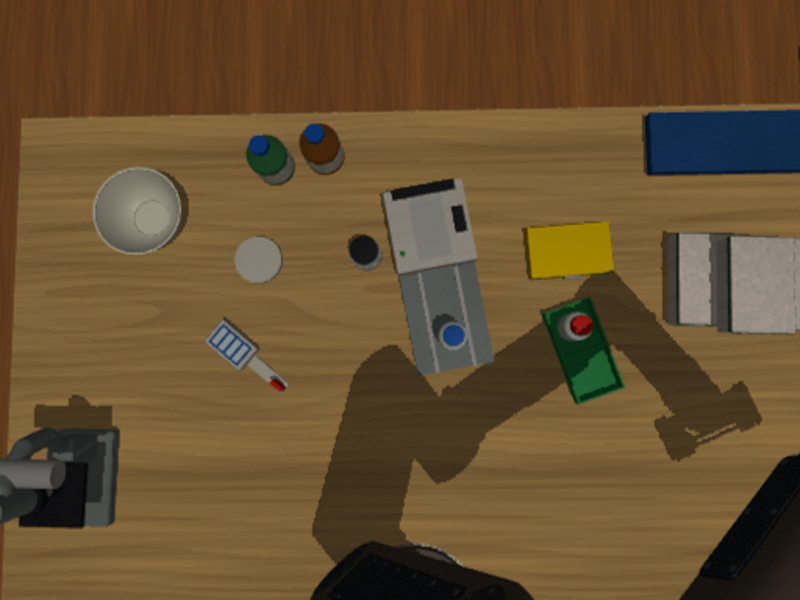

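View pics/scene0.png

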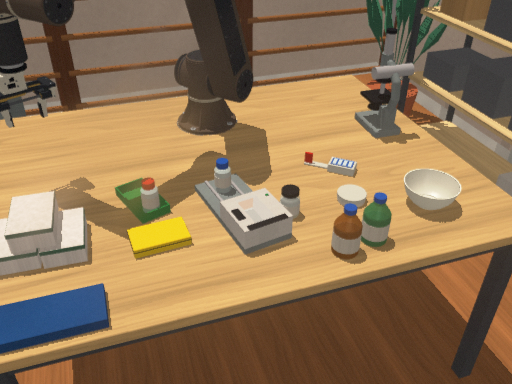

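The top view (800x600) shows the chamber (housing 383–477, 180–273; plinth front at 421,374–494,361), the blue cap at (453,335), the caddy at (541–623, 297–403) and its empty cell at the bottom. The carrier lies on the left with its nose at about (217,330) and its fin at (278,384).

```bash
cat > h.py <<'E'
from station import *
import numpy as np,cv2
from scipy.spatial.transform import Rotation as R
from scipy.optimize import least_squares
def ray(m,p,z):
    d=R.from_euler('xyz',m["rotation"]).apply([(p[0]-m["cx"])/m["fx"],(p[1]-m["cy"])/m["fy"],1]);c=np.array(m["xyz"])
    return c+d*(z-c[2])/d[2]
def proj(m,P):
    q=(np.asarray(P)-m["xyz"])@R.from_euler('xyz',m["rotation"]).as_matrix()
    return np.c_[m["fx"]*q[:,0]/q[:,2]+m["cx"],m["fy"]*q[:,1]/q[:,2]+m["cy"]]
def fit(m,local,pix,z0,x0):
    L=np.array(local,float);pix=np.array(pix,float)
    def W(v):
        c,s=np.cos(v[2]),np.sin(v[2]);return np.c_[v[0]+c*L[:,0]-s*L[:,1],v[1]+s*L[:,0]+c*L[:,1],z0+L[:,2]]
    r=least_squares(lambda v:(proj(m,W(v))-pix).ravel(),x0);return r.x,np.abs(r.fun).max()
E
python3 - <<'E'
from h import *
m=camera_model("top");k=1/1.5625
P=lambda *a:[((x+.5)*k-.5,(y+.5)*k-.5) for x,y in a]
print(proj(m,[[.5,0,0],[.6,0,0],[.5,.1,0]])/k)
# chamber: +x up in image, +y left
print("cham",fit(m,[[150,75,80],[150,-75,80],[-5,-75,80],[-5,75,80],[-200,75,20],[-200,-75,20]]*np.array([[1e-3]]),P((383,192),(462,180),(477,262),(399,273),(421,374),(494,361)),0,[.65,0,.15]))
for n,p,z in(("blue",(453,335),.125),("red",(581,325),.109),("jar",(364,251),.09),("dish",(258,260),.028)):print(n,ray(m,P(p)[0],z))
a=[(541,311),(590,297),(623,386),(578,403)]
for y in(.4,):print("cad",fit(m,np.array([[92,47,30],[92,-47,30],[-92,-47,30],[-92,47,30]])*1e-3,P(*a),0,[.5,-.3,.3]))
print("carrier",fit(m,np.array([[89,28,30],[89,-28,30],[-1,-28,30],[-1,28,30],[-76,0,42]])*1e-3,P((206,340),(228,320),(258,347),(238,370),(277,384)),0,[.5,.3,2.3]),
fit(m,np.array([[89,28,30],[89,-28,30],[-1,-28,30],[-1,28,30],[-76,0,42]])*1e-3,P((206,340),(228,320),(258,347),(238,370),(277,384)),0,[.5,.3,.8]))
E
```

```text
[[412.12267677 344.21695779]
 [411.55703562 293.41577458]
 [361.21739792 344.77233727]]
cham (array([ 0.64849692, -0.05026855,  0.17417861]), np.float64(2.1365606745918626))
blue [ 0.51468595 -0.07409629  0.125     ]
red [ 0.5303469  -0.30352602  0.109     ]
jar [0.67237065 0.08602381 0.09      ]
dish [0.66730021 0.29885633 0.028     ]
cad (array([ 0.48775505, -0.32467235,  0.33051992]), np.float64(1.1116192634284516))
carrier (array([0.47553382, 0.3134003 , 0.84422756]), np.float64(1.8804411510246837)) (array([0.47553382, 0.3134003 , 0.84422744]), np.float64(1.8804383626940648))
```

>>> {"method": "apply_moves", "body": {
  "steps": [
    {"translation": [0.5,1,0],"rotation": [0,0,-0.15]},
    {"translation": [0.5,1,0],"rotation": [0,0,-0.15]},
    {"translation": [0.5,1,0],"rotation": [0,0,-0.15]},
    {"translation": [0.5,1,0],"rotation": [0,0,-0.15]},
    {"translation": [0.5,1,0],"rotation": [0,0,-0.15]},
    {"translation": [0.5,1,0],"rotation": [0,0,-0.15]},
    {"translation": [0.5,1,0],"rotation": [0,0,-0.15]},
    {"translation": [0.5,1,0],"rotation": [0,0,-0.15]},
    {"translation": [0.5,1,0],"rotation": [0,0,-0.15]},
    {"translation": [0.5,1,0],"rotation": [0,0,-0.15]}
  ],
  "jaw": -1,
  "newtons": 30
}}

```text
t: 0.93
eef_pos: [0.3933, -0.3693, 0.2265]
ee_rot: [3.142, -0.0, -2.81]
force: [-0.1, -0.3, 0.2]
width: 0.0878
gripper_force: 0.0
```

>>> {"method": "apply_moves", "body": {
  "steps": [
    {"translation": [0.4,1,0],"rotation": [0,0,0]},
    {"translation": [0.4,1,0],"rotation": [0,0,0]},
    {"translation": [0.4,1,0],"rotation": [0,0,0]},
    {"translation": [0.4,1,0],"rotation": [0,0,0]},
    {"translation": [0.4,1,0],"rotation": [0,0,0]},
    {"translation": [0.4,1,0],"rotation": [0,0,0]},
    {"translation": [0.4,1,0],"rotation": [0,0,0]},
    {"translation": [0.4,1,0],"rotation": [0,0,0]},
    {"translation": [0.4,1,0],"rotation": [0,0,0]},
    {"translation": [0.4,1,0],"rotation": [0,0,0]}
  ]
}}

```text
t: 1.77
eef_pos: [0.493, -0.1204, 0.2262]
ee_rot: [3.141, -0.001, -2.812]
force: [0.7, 0.1, 0.2]
width: 0.0879
gripper_force: 0.0
```

Run:
```python
from h import *
s=get_state();m=camera_model("wrist");np.save("m1.npy",m,allow_pickle=True)
i=grab_frame("wrist");cv2.imwrite("pics/w1.png",i)
print(s['t'],s['eef_pos'],s['ee_rot'],m)
print("expect bottle cap, chamber origin",proj(m,[[.5147,-.0741,.125],[.6485,-.0503,.02]]))
```

```text
1.7667 [ 0.49298418 -0.1203984   0.22621538] [ 3.14147862e+00 -9.24137279e-04 -2.81242810e+00] {'fx': 342.49794715908354, 'fy': 342.49794715908354, 'cx': 250.3733960516102, 'cy': 196.38234285619123, 'xyz': array([ 0.43079226, -0.14184473,  0.38334247]), 'rotation': array([2.89524541e+00, 7.52019328e-04, 1.90028981e+00])}
expect bottle cap, chamber origin [[296.59840924 240.26335351]
 [264.12205161 313.30149287]]
```

View pics/w1.png

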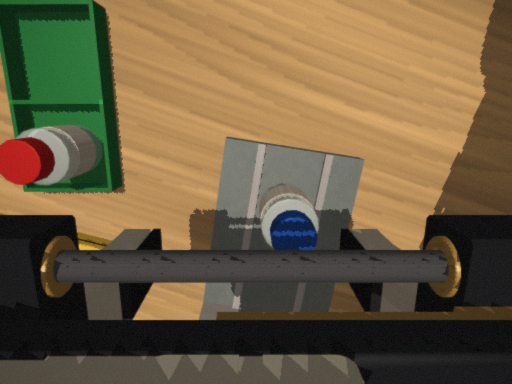

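>>> {"method": "apply_moves", "body": {
  "steps": [
    {"translation": [0.087,0.185,0],"rotation": [0,0,0]},
    {"translation": [0.087,0.185,0],"rotation": [0,0,0]},
    {"translation": [0.087,0.185,0],"rotation": [0,0,0]},
    {"translation": [0.087,0.185,-0.15],"rotation": [0,0,0]},
    {"translation": [0.087,0.185,-0.3],"rotation": [0,0,0]},
    {"translation": [0.087,0.185,-0.45],"rotation": [0,0,0]},
    {"translation": [0.087,0.185,-0.55],"rotation": [0,0,0]},
    {"translation": [0.087,0.185,-0.55],"rotation": [0,0,0]},
    {"translation": [0.087,0.185,-0.55],"rotation": [0,0,0]},
    {"translation": [0.087,0.185,-0.55],"rotation": [0,0,0]}
  ]
}}

```text
t: 2.65
eef_pos: [0.5161, -0.0739, 0.0907]
ee_rot: [-3.141, 0.002, -2.812]
force: [0.7, 0.4, 0.8]
width: 0.0875
gripper_force: 0.0
```

>>> {"method": "apply_moves", "body": {
  "steps": [
    {"translation": [0,0,0],"rotation": [0,0,0]},
    {"translation": [0,0,0],"rotation": [0,0,0]},
    {"translation": [0,0,0],"rotation": [0,0,0]},
    {"translation": [0,0,0],"rotation": [0,0,0]},
    {"translation": [0,0,0],"rotation": [0,0,0]},
    {"translation": [0,0,0],"rotation": [0,0,0]},
    {"translation": [0,0,0],"rotation": [0,0,0]},
    {"translation": [0,0,0],"rotation": [0,0,0]},
    {"translation": [0,0,0],"rotation": [0,0,0]},
    {"translation": [0,0,0],"rotation": [0,0,0]}
  ],
  "jaw": 1,
  "newtons": 30
}}

```text
t: 3.48
eef_pos: [0.5154, -0.0731, 0.0893]
ee_rot: [-3.141, 0.001, -2.811]
force: [0.2, -1.1, 4.1]
width: 0.0505
gripper_force: 30.0
```

Run:
```python
from h import *
m=np.load("m1.npy",allow_pickle=True).item()
print("cham corners px",proj(m,[[*(np.array([.6485,-.0503])+R.from_euler('z',.174).apply([-.2,y,0])[:2]),.02] for y in(.075,-.075)]))
print("measured",ray(m,(228,137),.02),ray(m,(362,159),.02))
c=np.array([.4878,-.3247,0]);print("cell",c+R.from_euler('z',.3305).apply([-.045,0,.004]))
print("caddy px pred",proj(m,c+R.from_euler('z',.3305).apply([[.092,-.047,.03],[.092,.047,.03],[-.092,.047,.03],[0,.047,.03]])))
```

```text
cham corners px [[364.5920474  158.37454263]
 [224.91709108 136.25683915]]
measured [ 0.46419079 -0.15549856  0.02      ] [ 0.4400428  -0.01339951  0.02      ]
cell [ 0.44523539 -0.33930322  0.004     ]
caddy px pred [[ 26.34595156 194.49202782]
 [114.75376365 194.42142303]
 [ 95.48220119   2.59187936]
 [105.75102866 104.80800695]]
```

The fingers caught only the top edge of the glass (width 50.5 mm), so I'll reopen, go 20 mm lower and grip it properly.

>>> {"method": "apply_moves", "body": {
  "steps": [
    {"translation": [0,0,0],"rotation": [0,0,0]},
    {"translation": [0,0,0],"rotation": [0,0,0]},
    {"translation": [0,0,0],"rotation": [0,0,0]},
    {"translation": [0,0,0],"rotation": [0,0,0]},
    {"translation": [0,0,-0.04],"rotation": [0,0,0]},
    {"translation": [0,0,-0.08],"rotation": [0,0,0]},
    {"translation": [0,0,-0.08],"rotation": [0,0,0]},
    {"translation": [0,0,-0.08],"rotation": [0,0,0]},
    {"translation": [0,0,-0.08],"rotation": [0,0,0]},
    {"translation": [0,0,-0.08],"rotation": [0,0,0]}
  ],
  "jaw": -1
}}

```text
t: 4.32
eef_pos: [0.5152, -0.0731, 0.0691]
ee_rot: [-3.142, -0.0, -2.811]
force: [-0.7, -0.4, 0.2]
width: 0.0876
gripper_force: 0.0
```

>>> {"method": "apply_moves", "body": {
  "steps": [
    {"translation": [0,0,0],"rotation": [0,0,0]},
    {"translation": [0,0,0],"rotation": [0,0,0]},
    {"translation": [0,0,0],"rotation": [0,0,0]},
    {"translation": [0,0,0],"rotation": [0,0,0]},
    {"translation": [0,0,0],"rotation": [0,0,0]},
    {"translation": [0,0,0],"rotation": [0,0,0]},
    {"translation": [0,0,0],"rotation": [0,0,0]},
    {"translation": [0,0,0],"rotation": [0,0,0]},
    {"translation": [0,0,0],"rotation": [0,0,0]},
    {"translation": [0,0,0],"rotation": [0,0,0]}
  ],
  "jaw": 1,
  "newtons": 35
}}

```text
t: 5.15
eef_pos: [0.5151, -0.0732, 0.0692]
ee_rot: [-3.142, 0.0, -2.811]
force: [0.6, -0.5, 1.0]
width: 0.0513
gripper_force: 35.0
```

>>> {"method": "apply_moves", "body": {
  "steps": [
    {"translation": [0,0,0.08],"rotation": [0,0,0]},
    {"translation": [0,0,0.18],"rotation": [0,0,0]},
    {"translation": [0,0,0.3],"rotation": [0,0,0]},
    {"translation": [0,0,0.42],"rotation": [0,0,0]},
    {"translation": [0,0,0.54],"rotation": [0,0,0]},
    {"translation": [0,0,0.6],"rotation": [0,0,0]},
    {"translation": [0,0,0.6],"rotation": [0,0,0]},
    {"translation": [0,0,0.6],"rotation": [0,0,0]},
    {"translation": [0,0,0.6],"rotation": [0,0,0]},
    {"translation": [0,0,0.6],"rotation": [0,0,0]}
  ]
}}

```text
t: 5.98
eef_pos: [0.5141, -0.0731, 0.2175]
ee_rot: [3.141, -0.003, -2.812]
force: [-0.6, 0.2, -0.7]
width: 0.0515
gripper_force: 35.0
```

Run:
```python
from h import *
s=get_state();m=camera_model("wrist");np.save("m2.npy",m,allow_pickle=True)
i=grab_frame("wrist");cv2.imwrite("pics/w2.png",i);j=grab_frame("top");cv2.imwrite("pics/t2.png",j)
print(s['t'],s['eef_pos'],s['ee_rot'],s['width'])
```

```text
5.9833 [ 0.51411112 -0.07314454  0.21749964] [ 3.14086100e+00 -2.63128920e-03 -2.81154313e+00] 0.05145053439487544
```

View pics/w2.png

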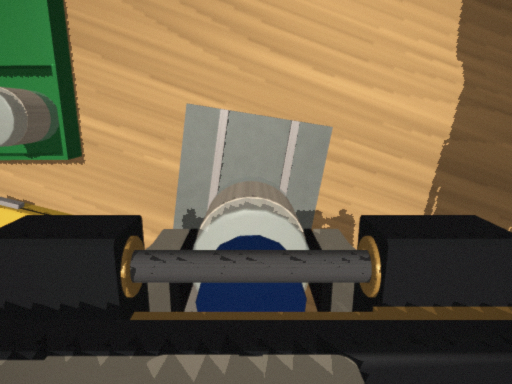

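The bottle is held (width 51 mm) and hangs upright between the fingers. Next I carry it over the empty cell.

>>> {"method": "apply_moves", "body": {
  "steps": [
    {"translation": [-0.04,-0.14,0],"rotation": [0,0,0]},
    {"translation": [-0.08,-0.28,0],"rotation": [0,0,0]},
    {"translation": [-0.11,-0.42,0],"rotation": [0,0,0]},
    {"translation": [-0.15,-0.56,0],"rotation": [0,0,0]},
    {"translation": [-0.19,-0.7,0],"rotation": [0,0,0]},
    {"translation": [-0.23,-0.84,0],"rotation": [0,0,0]},
    {"translation": [-0.27,-0.95,0],"rotation": [0,0,0]},
    {"translation": [-0.28,-1,0],"rotation": [0,0,0]},
    {"translation": [-0.28,-1,0],"rotation": [0,0,0]},
    {"translation": [-0.28,-1,0],"rotation": [0,0,0]}
  ]
}}

```text
t: 6.92
eef_pos: [0.4446, -0.3234, 0.2182]
ee_rot: [3.141, -0.001, -2.813]
force: [-0.3, -0.1, -1.6]
width: 0.0515
gripper_force: 35.0
```

>>> {"method": "apply_moves", "body": {
  "steps": [
    {"translation": [0,-0.06,0],"rotation": [0,0,0]},
    {"translation": [0,-0.065,-0.1],"rotation": [0,0,0]},
    {"translation": [0,-0.065,-0.22],"rotation": [0,0,0]},
    {"translation": [0,-0.065,-0.34],"rotation": [0,0,0]},
    {"translation": [0,-0.065,-0.45],"rotation": [0,0,0]},
    {"translation": [0,-0.065,-0.54],"rotation": [0,0,0]},
    {"translation": [0,-0.065,-0.6],"rotation": [0,0,0]},
    {"translation": [0,-0.065,-0.63],"rotation": [0,0,0]},
    {"translation": [0,-0.065,-0.65],"rotation": [0,0,0]},
    {"translation": [0,-0.065,-0.65],"rotation": [0,0,0]}
  ]
}}

```text
t: 7.75
eef_pos: [0.4453, -0.3386, 0.0561]
ee_rot: [3.141, -0.001, -2.81]
force: [-0.5, -0.2, -2.1]
width: 0.0514
gripper_force: 35.0
```

>>> {"method": "apply_moves", "body": {
  "steps": [
    {"translation": [0,0,-0.002],"rotation": [0,0,0]},
    {"translation": [0,0,-0.002],"rotation": [0,0,0]},
    {"translation": [0,0,-0.002],"rotation": [0,0,0]},
    {"translation": [0,0,-0.002],"rotation": [0,0,0]},
    {"translation": [0,0,-0.002],"rotation": [0,0,0]},
    {"translation": [0,0,-0.002],"rotation": [0,0,0]},
    {"translation": [0,0,-0.002],"rotation": [0,0,0]},
    {"translation": [0,0,-0.002],"rotation": [0,0,0]},
    {"translation": [0,0,-0.002],"rotation": [0,0,0]},
    {"translation": [0,0,-0.002],"rotation": [0,0,0]}
  ],
  "jaw": -1
}}

```text
t: 8.58
eef_pos: [0.445, -0.3394, 0.056]
ee_rot: [-3.142, -0.0, -2.811]
force: [0.3, 0.2, -0.2]
width: 0.0876
gripper_force: 0.0
```

>>> {"method": "apply_moves", "body": {
  "steps": [
    {"translation": [0,0,0.05],"rotation": [0,0,0]},
    {"translation": [0,0,0.12],"rotation": [0,0,0]},
    {"translation": [0,0,0.25],"rotation": [0,0,0]},
    {"translation": [0,0,0.4],"rotation": [0,0,0]},
    {"translation": [0,0,0.55],"rotation": [0,0,0]},
    {"translation": [0,0,0.7],"rotation": [0,0,0]},
    {"translation": [0,0,0.75],"rotation": [0,0,0]},
    {"translation": [0,0,0.75],"rotation": [0,0,0]},
    {"translation": [0,0,0.75],"rotation": [0,0,0]},
    {"translation": [0,0,0.75],"rotation": [0,0,0]}
  ]
}}

```text
t: 9.42
eef_pos: [0.4445, -0.339, 0.2427]
ee_rot: [3.14, -0.001, -2.812]
force: [-0.4, 0.4, -0.9]
width: 0.0876
gripper_force: 0.0
```

>>> {"method": "apply_moves", "body": {
  "steps": [
    {"translation": [0.08,1,0],"rotation": [0,0,0.2]},
    {"translation": [0.08,1,0],"rotation": [0,0,0.4]},
    {"translation": [0.08,1,0],"rotation": [0,0,0.6]},
    {"translation": [0.08,1,0],"rotation": [0,0,0.8]},
    {"translation": [0.08,1,0],"rotation": [0,0,0.98]},
    {"translation": [0.08,1,0],"rotation": [0,0,0.98]},
    {"translation": [0.08,1,0],"rotation": [0,0,0.98]},
    {"translation": [0.08,1,0],"rotation": [0,0,0.98]},
    {"translation": [0.08,1,0],"rotation": [0,0,0.98]},
    {"translation": [0.08,1,0],"rotation": [0,0,0.98]}
  ]
}}

```text
t: 10.25
eef_pos: [0.4646, -0.0901, 0.2428]
ee_rot: [3.141, -0.001, -2.299]
force: [-0.6, -0.4, -0.7]
width: 0.0879
gripper_force: 0.0
```

Run:
```python
from h import *
s=get_state();print(s['t'],s['eef_pos'],s['ee_rot'])
i=grab_frame("top");cv2.imwrite("pics/t3.png",cv2.resize(i[100:290,100:430],None,fx=2.4,fy=2.4,interpolation=cv2.INTER_CUBIC))
```

```text
10.25 [ 0.4646083  -0.09013295  0.24275777] [ 3.14056002e+00 -1.42859073e-03 -2.29918689e+00]
```

View pics/t3.png

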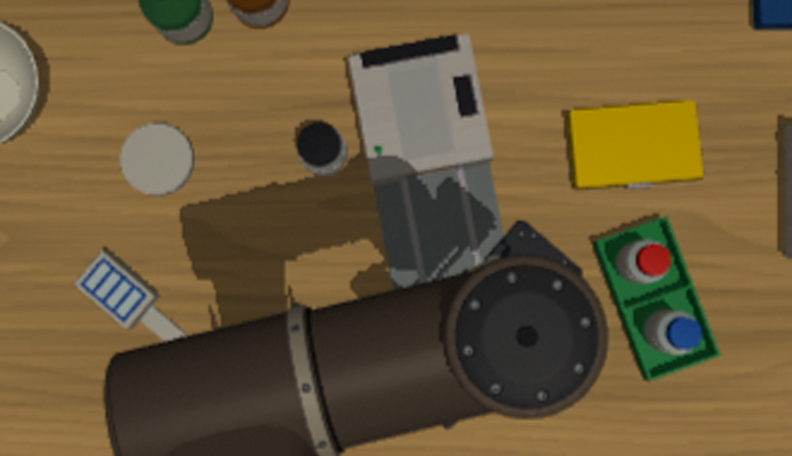

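The blue-capped bottle stands in the empty cell (cap at 683,333 in the crop), and the red bottle hasn't moved. Now I move over the carrier.

>>> {"method": "apply_moves", "body": {
  "steps": [
    {"translation": [0.17,1,0],"rotation": [0,0,0]},
    {"translation": [0.17,1,0],"rotation": [0,0,0]},
    {"translation": [0.17,1,0],"rotation": [0,0,0]},
    {"translation": [0.17,1,0],"rotation": [0,0,0]},
    {"translation": [0.17,1,0],"rotation": [0,0,0]},
    {"translation": [0.17,1,0],"rotation": [0,0,0]},
    {"translation": [0.17,1,0],"rotation": [0,0,0]},
    {"translation": [0.17,1,0],"rotation": [0,0,0]},
    {"translation": [0.17,1,0],"rotation": [0,0,0]},
    {"translation": [0.17,1,0],"rotation": [0,0,0]}
  ]
}}

```text
t: 11.13
eef_pos: [0.5075, 0.1589, 0.2433]
ee_rot: [3.141, -0.001, -2.3]
force: [1.0, 0.3, -0.1]
width: 0.0874
gripper_force: 0.0
```

>>> {"method": "apply_moves", "body": {
  "steps": [
    {"translation": [0.17,0.95,0.1],"rotation": [0,0,0]},
    {"translation": [0.17,0.95,0.1],"rotation": [0,0,0]},
    {"translation": [0.17,0.95,0.1],"rotation": [0,0,0]},
    {"translation": [0.17,0.95,0.1],"rotation": [0,0,0]},
    {"translation": [0.17,0.95,0.1],"rotation": [0,0,0]},
    {"translation": [0.17,0.95,0.1],"rotation": [0,0,0]},
    {"translation": [0.17,0.95,0.1],"rotation": [0,0,0]},
    {"translation": [0.17,0.95,0.1],"rotation": [0,0,0]},
    {"translation": [0.17,0.95,0.1],"rotation": [0,0,0]},
    {"translation": [0.17,0.95,0.1],"rotation": [0,0,0]}
  ]
}}

```text
t: 11.97
eef_pos: [0.5504, 0.3962, 0.2689]
ee_rot: [-3.142, -0.0, -2.3]
force: [-0.5, -0.3, 0.6]
width: 0.0881
gripper_force: 0.0
```

Run:
```python
from h import *
s=get_state();m=camera_model("wrist");np.save("m4.npy",m,allow_pickle=True)
i=grab_frame("wrist");cv2.imwrite("pics/w4.png",i)
cv2.imwrite("pics/t4.png",grab_frame("top"))
print(s['t'],s['eef_pos'],s['ee_rot'],m["xyz"])
```

```text
11.9667 [0.55037883 0.396204   0.26885981] [-3.14156130e+00 -2.55900399e-05 -2.29999604e+00] [0.5064215  0.34700083 0.42594963]
```

View pics/w4.png

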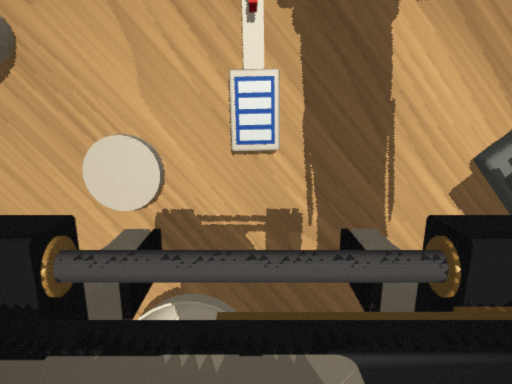

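The carrier is clear in view: box-top corners at (230,70), (278,70), (279,150) and (232,151), nose pointing down, fin at (252,5).

Run:
```python
from h import *
m=np.load("m4.npy",allow_pickle=True).item();mt=camera_model("top");m1=np.load("m1.npy",allow_pickle=True).item()
L=np.array([[89,28,30],[89,-28,30],[-1,-28,30],[-1,28,30]])*1e-3
v,e=fit(m,L,[(279,150),(232,151),(230,70),(278,70)],0,[.4755,.3134,.844]);print("carrier",v,e)
c=np.cos(v[2]);s=np.sin(v[2]);print("grasp xy at +34",v[0]+.034*c,v[1]+.034*s)
# joint chamber fit
k=1/1.5625;A=np.array([[150,75,80],[150,-75,80],[-5,-75,80],[-5,75,80],[-200,75,20],[-200,-75,20]])*1e-3
pa=(np.array([(383,192),(462,180),(477,262),(399,273),(421,374),(494,361)])+.5)*k-.5
pb=(np.array([(347,60),(467,35),(493,157),(373,182)])+.5)/2.4-.5+100
pc=np.array([(362,159),(228,137)])
def W(v,L):
    return np.r_[v[:2],0]+R.from_euler('z',v[2]).apply(L)
f=lambda v:np.r_[(proj(mt,W(v,A))-pa).ravel(),(proj(mt,W(v,A[:4]))-pb).ravel(),(proj(m1,W(v,A[4:]))-pc).ravel()*.7]
r=least_squares(f,[.6485,-.05,.174],loss='soft_l1');print("cham",r.x,f(r.x).round(1))
```

```text
carrier [0.47526499 0.31798518 0.86053777] 1.8059924336703261
grasp xy at +34 0.49743400434450846 0.3437637501448905
cham [ 0.64861534 -0.04915538  0.17740934] [-0.2  0.8 -0.5 -1.2  0.3 -2.3 -0.6  0.5 -1.8  1.6  0.5  0.5  0.5 -1.2
  0.7 -0.5  0.3  0.1 -0.5 -0.5  2.1 -0.4 -1.9 -0.1]
```

>>> {"method": "apply_moves", "body": {
  "steps": [
    {"translation": [-0.21,-0.216,0],"rotation": [0,0,0.017]},
    {"translation": [-0.21,-0.216,-0.1],"rotation": [0,0,0.017]},
    {"translation": [-0.21,-0.216,-0.25],"rotation": [0,0,0.017]},
    {"translation": [-0.21,-0.216,-0.4],"rotation": [0,0,0.017]},
    {"translation": [-0.21,-0.216,-0.55],"rotation": [0,0,0.017]},
    {"translation": [-0.21,-0.216,-0.7],"rotation": [0,0,0.017]},
    {"translation": [-0.21,-0.216,-0.8],"rotation": [0,0,0.017]},
    {"translation": [-0.21,-0.216,-0.84],"rotation": [0,0,0.017]},
    {"translation": [-0.21,-0.216,-0.84],"rotation": [0,0,0.017]},
    {"translation": [-0.21,-0.216,-0.84],"rotation": [0,0,0.017]}
  ]
}}

```text
t: 12.9
eef_pos: [0.4982, 0.3441, 0.0597]
ee_rot: [-3.141, 0.001, -2.289]
force: [-0.5, 1.5, 0.6]
width: 0.0874
gripper_force: 0.0
```

>>> {"method": "apply_moves", "body": {
  "steps": [
    {"translation": [0,0,-0.06],"rotation": [0,0,0]},
    {"translation": [0,0,-0.12],"rotation": [0,0,0]},
    {"translation": [0,0,-0.17],"rotation": [0,0,0]},
    {"translation": [0,0,-0.194],"rotation": [0,0,0]},
    {"translation": [0,0,-0.194],"rotation": [0,0,0]},
    {"translation": [0,0,-0.194],"rotation": [0,0,0]},
    {"translation": [0,0,-0.194],"rotation": [0,0,0]},
    {"translation": [0,0,-0.194],"rotation": [0,0,0]},
    {"translation": [0,0,-0.194],"rotation": [0,0,0]},
    {"translation": [0,0,-0.194],"rotation": [0,0,0]}
  ]
}}

```text
t: 13.73
eef_pos: [0.4978, 0.3444, 0.0107]
ee_rot: [3.142, 0.001, -2.289]
force: [-0.7, 0.2, 0.4]
width: 0.0873
gripper_force: 0.0
```

>>> {"method": "apply_moves", "body": {
  "steps": [
    {"translation": [0,0,0],"rotation": [0,0,0]},
    {"translation": [0,0,0],"rotation": [0,0,0]},
    {"translation": [0,0,0],"rotation": [0,0,0]},
    {"translation": [0,0,0],"rotation": [0,0,0]},
    {"translation": [0,0,0],"rotation": [0,0,0]},
    {"translation": [0,0,0],"rotation": [0,0,0]},
    {"translation": [0,0,0],"rotation": [0,0,0]},
    {"translation": [0,0,0],"rotation": [0,0,0]},
    {"translation": [0,0,0],"rotation": [0,0,0]},
    {"translation": [0,0,0],"rotation": [0,0,0]}
  ],
  "jaw": 1,
  "newtons": 35
}}

```text
t: 14.57
eef_pos: [0.4975, 0.3441, 0.01]
ee_rot: [-3.142, -0.0, -2.289]
force: [0.6, -0.5, 0.2]
width: 0.0556
gripper_force: 35.0
```

>>> {"method": "apply_moves", "body": {
  "steps": [
    {"translation": [0,0,0.04],"rotation": [0,0,0]},
    {"translation": [0,0,0.1],"rotation": [0,0,0]},
    {"translation": [0,0,0.2],"rotation": [0,0,0]},
    {"translation": [0,0,0.3],"rotation": [0,0,0]},
    {"translation": [0,0,0.42],"rotation": [0,0,0]},
    {"translation": [0,0,0.52],"rotation": [0,0,0]},
    {"translation": [0,0,0.6],"rotation": [0,0,0]},
    {"translation": [0,0,0.6],"rotation": [0,0,0]},
    {"translation": [0,0,0.6],"rotation": [0,0,0]},
    {"translation": [0,0,0.6],"rotation": [0,0,0]}
  ]
}}

```text
t: 15.4
eef_pos: [0.497, 0.3437, 0.1598]
ee_rot: [3.141, -0.001, -2.29]
force: [-0.2, -0.1, -1.6]
width: 0.0557
gripper_force: 35.0
```

Run:
```python
from h import *
s=get_state();m=camera_model("wrist");np.save("m5.npy",m,allow_pickle=True)
i=grab_frame("wrist");cv2.imwrite("pics/w5.png",i)
print(s['t'],s['eef_pos'],s['ee_rot'],s['force'],s['moment'],s['width'])
```

```text
15.4 [0.49700891 0.34373825 0.15983606] [ 3.14113396e+00 -5.45689968e-04 -2.28964556e+00] [-0.18506718 -0.11436822 -1.56216696] [ 0.00936892  0.05320864 -0.00416807] 0.05569490371125289
```

View pics/w5.png

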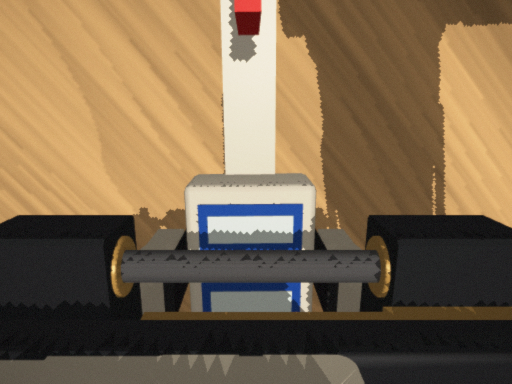

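The carrier is held square in the fingers: the tongue is centred at column 250 and the box's rear top edge is near row 184.

Run:
```python
from h import *
m=np.load("m5.npy",allow_pickle=True).item()
t=np.array([.49701,.34374]);yaw=-2.2896+np.pi;d=np.array([np.cos(yaw),np.sin(yaw)]);n=np.array([-d[1],d[0]])
for p,z in(((250,184),.18),((250,178),.18),((233,12),.192),((262,12),.192)):
    w=ray(m,p,z)[:2]-t;print(p,"along",w@d,"lat",w@n)
c=np.array([.6486,-.0492]);a=.1774;u=np.array([np.cos(a),np.sin(a)])
for g in(.034,.03,.038):
    print(g,"tcp target for origin -.115:",c+u*(-.115+g))
print("yaw change deg",np.degrees(a-yaw))
```

```text
(250, 184) along -0.036667716169229814 lat -0.00021965525930521602
(250, 178) along -0.039161729257850886 lat -0.00021970274897547558
(233, 12) along -0.09745390526824185 lat -0.005840437829475512
(262, 12) along -0.09745671658242082 lat 0.0037670118889478505
0.034 tcp target for origin -.115: [ 0.56887123 -0.06349415]
0.03 tcp target for origin -.115: [ 0.564934   -0.06420003]
0.038 tcp target for origin -.115: [ 0.57280845 -0.06278827]
yaw change deg -38.651311941225906
```

>>> {"method": "apply_moves", "body": {
  "steps": [
    {"translation": [0.015,-0.08,0],"rotation": [0,0,-0.06]},
    {"translation": [0.03,-0.18,0],"rotation": [0,0,-0.14]},
    {"translation": [0.05,-0.28,0],"rotation": [0,0,-0.22]},
    {"translation": [0.07,-0.38,0],"rotation": [0,0,-0.3]},
    {"translation": [0.09,-0.48,0],"rotation": [0,0,-0.38]},
    {"translation": [0.11,-0.58,0],"rotation": [0,0,-0.46]},
    {"translation": [0.13,-0.68,0],"rotation": [0,0,-0.54]},
    {"translation": [0.14,-0.76,0],"rotation": [0,0,-0.6]},
    {"translation": [0.146,-0.81,0],"rotation": [0,0,-0.644]},
    {"translation": [0.146,-0.81,0],"rotation": [0,0,-0.644]}
  ]
}}

```text
t: 16.28
eef_pos: [0.5335, 0.1394, 0.1591]
ee_rot: [-3.141, -0.002, -2.63]
force: [-0.5, 0.3, -1.3]
width: 0.0559
gripper_force: 35.0
```

>>> {"method": "apply_moves", "body": {
  "steps": [
    {"translation": [0.015,-0.08,0],"rotation": [0,0,-0.06]},
    {"translation": [0.03,-0.18,0],"rotation": [0,0,-0.14]},
    {"translation": [0.05,-0.28,0],"rotation": [0,0,-0.22]},
    {"translation": [0.07,-0.38,0],"rotation": [0,0,-0.3]},
    {"translation": [0.09,-0.48,0],"rotation": [0,0,-0.38]},
    {"translation": [0.11,-0.58,0],"rotation": [0,0,-0.46]},
    {"translation": [0.13,-0.68,0],"rotation": [0,0,-0.54]},
    {"translation": [0.14,-0.76,0],"rotation": [0,0,-0.6]},
    {"translation": [0.146,-0.818,0],"rotation": [0,0,-0.644]},
    {"translation": [0.146,-0.818,0],"rotation": [0,0,-0.644]}
  ]
}}

```text
t: 17.12
eef_pos: [0.5705, -0.0644, 0.1592]
ee_rot: [-3.141, -0.002, -2.966]
force: [-0.1, 0.3, -2.1]
width: 0.0557
gripper_force: 35.0
```

Run:
```python
from h import *
s=get_state();m=camera_model("wrist");np.save("m6.npy",m,allow_pickle=True)
i=grab_frame("wrist");cv2.imwrite("pics/w6.png",cv2.resize(i[:240,80:430],None,fx=2.28,fy=2.28,interpolation=cv2.INTER_CUBIC))
print(s['t'],s['eef_pos'],s['ee_rot'])
```

```text
17.1167 [ 0.57050249 -0.06440465  0.15919883] [-3.14136015e+00 -1.56484954e-03 -2.96614142e+00]
```

View pics/w6.png

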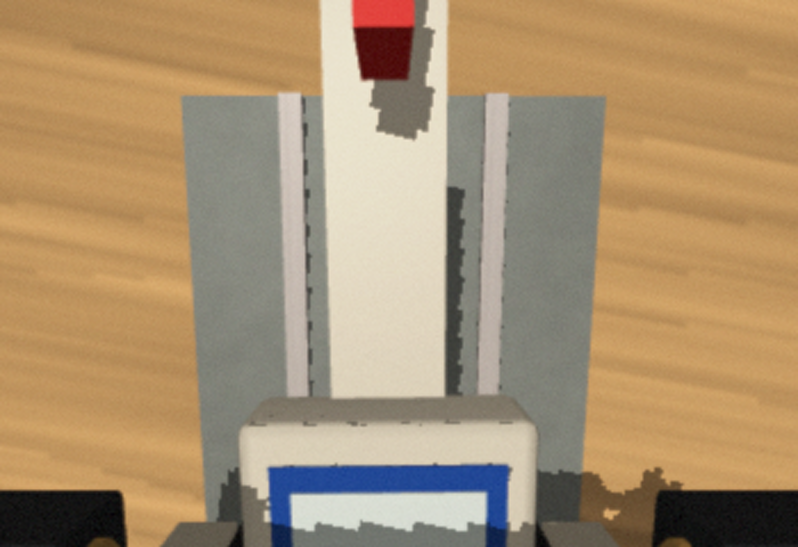

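Run:
```python
from h import *
m=np.load("m6.npy",allow_pickle=True).item()
t=np.array([.57050,-.06440]);yaw=-2.96614+np.pi;d=np.array([np.cos(yaw),np.sin(yaw)]);n=np.array([-d[1],d[0]])
uz=.149
for name,x,y,z in(("mid rail front",394,96,.025),("mid rail near",394,395,.025),("plinth front",394,97,.02),("tongue near",388,395,uz+.005),("tongue far",384,5,uz+.005),("fin front",384,27,uz+.042),("box rear",388.5,424,uz+.03)):
    w=ray(m,((x+.5)/2.28-.5+80,(y+.5)/2.28-.5),z)[:2];e=w-t;print(name,"world",w.round(4),"along %.4f lat %.4f"%(e@d,e@n))
```

```text
mid rail front world [ 0.454  -0.0839] along -0.1181 lat 0.0012
mid rail near world [ 0.5571 -0.0654] along -0.0134 lat 0.0013
plinth front world [ 0.4534 -0.084 ] along -0.1187 lat 0.0012
tongue near world [ 0.5346 -0.0714] along -0.0365 lat -0.0006
tongue far world [ 0.4617 -0.085 ] along -0.1107 lat -0.0013
fin front world [ 0.4747 -0.0825] along -0.0975 lat -0.0011
box rear world [ 0.5354 -0.0711] along -0.0357 lat -0.0004
```

>>> {"method": "apply_moves", "body": {
  "steps": [
    {"translation": [-0.001,0.007,0],"rotation": [0,0,0]},
    {"translation": [-0.001,0.007,-0.08],"rotation": [0,0,0]},
    {"translation": [-0.001,0.007,-0.18],"rotation": [0,0,0]},
    {"translation": [-0.001,0.007,-0.28],"rotation": [0,0,0]},
    {"translation": [-0.001,0.007,-0.36],"rotation": [0,0,0]},
    {"translation": [-0.001,0.007,-0.42],"rotation": [0,0,0]},
    {"translation": [-0.001,0.007,-0.46],"rotation": [0,0,0]},
    {"translation": [-0.001,0.007,-0.49],"rotation": [0,0,0]},
    {"translation": [-0.001,0.007,-0.505],"rotation": [0,0,0]},
    {"translation": [-0.001,0.007,-0.51],"rotation": [0,0,0]}
  ]
}}

```text
t: 18.0
eef_pos: [0.5704, -0.0606, 0.0324]
ee_rot: [-3.142, -0.0, -2.963]
force: [0.3, 0.8, -1.1]
width: 0.0559
gripper_force: 35.0
```

>>> {"method": "apply_moves", "body": {
  "steps": [
    {"translation": [0,0,-0.002],"rotation": [0,0,0]},
    {"translation": [0,0,-0.004],"rotation": [0,0,0]},
    {"translation": [0,0,-0.006],"rotation": [0,0,0]},
    {"translation": [0,0,-0.006],"rotation": [0,0,0]},
    {"translation": [0,0,-0.006],"rotation": [0,0,0]},
    {"translation": [0,0,-0.006],"rotation": [0,0,0]},
    {"translation": [0,0,-0.006],"rotation": [0,0,0]},
    {"translation": [0,0,-0.006],"rotation": [0,0,0]},
    {"translation": [0,0,-0.006],"rotation": [0,0,0]},
    {"translation": [0,0,-0.006],"rotation": [0,0,0]}
  ]
}}

```text
t: 18.83
eef_pos: [0.5703, -0.0611, 0.0311]
ee_rot: [-3.142, -0.0, -2.964]
force: [0.4, -0.2, -1.6]
width: 0.0556
gripper_force: 35.0
```

>>> {"method": "apply_moves", "body": {
  "steps": [
    {"translation": [0,-0.005,0],"rotation": [0,0,0]},
    {"translation": [0,-0.005,-0.002],"rotation": [0,0,0]},
    {"translation": [0,-0.005,-0.004],"rotation": [0,0,0]},
    {"translation": [0,-0.005,-0.004],"rotation": [0,0,0]},
    {"translation": [0,-0.005,-0.004],"rotation": [0,0,0]},
    {"translation": [0,-0.005,-0.004],"rotation": [0,0,0]},
    {"translation": [0,-0.005,-0.004],"rotation": [0,0,0]},
    {"translation": [0,-0.005,-0.004],"rotation": [0,0,0]},
    {"translation": [0,-0.005,-0.004],"rotation": [0,0,0]},
    {"translation": [0,-0.005,-0.004],"rotation": [0,0,0]}
  ]
}}

```text
t: 19.67
eef_pos: [0.5703, -0.0624, 0.0301]
ee_rot: [3.142, 0.0, -2.964]
force: [0.6, -0.0, -1.6]
width: 0.0559
gripper_force: 35.0
```

>>> {"method": "apply_moves", "body": {
  "steps": [
    {"translation": [0,0,0],"rotation": [0,0,0]},
    {"translation": [0,0,0],"rotation": [0,0,0]},
    {"translation": [0,0,0],"rotation": [0,0,0]},
    {"translation": [0,0,0],"rotation": [0,0,0]},
    {"translation": [0,0,0],"rotation": [0,0,0]},
    {"translation": [0,0,0],"rotation": [0,0,0]},
    {"translation": [0,0,0],"rotation": [0,0,0]},
    {"translation": [0,0,0],"rotation": [0,0,0]},
    {"translation": [0,0,0],"rotation": [0,0,0]},
    {"translation": [0,0,0],"rotation": [0,0,0]}
  ],
  "jaw": -1
}}

```text
t: 20.5
eef_pos: [0.5703, -0.0624, 0.0301]
ee_rot: [3.142, -0.0, -2.964]
force: [-0.1, -0.7, -0.1]
width: 0.0876
gripper_force: 0.0
```

>>> {"method": "apply_moves", "body": {
  "steps": [
    {"translation": [0,0,0.08],"rotation": [0,0,0]},
    {"translation": [0,0,0.2],"rotation": [0,0,0]},
    {"translation": [0,0,0.3],"rotation": [0,0,0]},
    {"translation": [0,0,0.4],"rotation": [0,0,0]},
    {"translation": [0,0,0.5],"rotation": [0,0,0]},
    {"translation": [0,0,0.52],"rotation": [0,0,0]},
    {"translation": [0,0,0.52],"rotation": [0,0,0]},
    {"translation": [0,0,0.52],"rotation": [0,0,0]},
    {"translation": [0,0,0.52],"rotation": [0,0,0]},
    {"translation": [0,0,0.52],"rotation": [0,0,0]}
  ]
}}

```text
t: 21.33
eef_pos: [0.5695, -0.0625, 0.1587]
ee_rot: [3.141, -0.002, -2.964]
force: [-0.4, -0.4, -0.6]
width: 0.0876
gripper_force: 0.0
```

Run:
```python
from h import *
s=get_state();m=camera_model("wrist");np.save("m7.npy",m,allow_pickle=True)
i=grab_frame("wrist");cv2.imwrite("pics/w7.png",cv2.resize(i[:240,80:430],None,fx=2.28,fy=2.28,interpolation=cv2.INTER_CUBIC))
print(s['t'],s['eef_pos'],s['ee_rot'])
```

```text
21.3333 [ 0.56950813 -0.06246243  0.15866376] [ 3.14146748e+00 -2.34091749e-03 -2.96388643e+00]
```

View pics/w7.png

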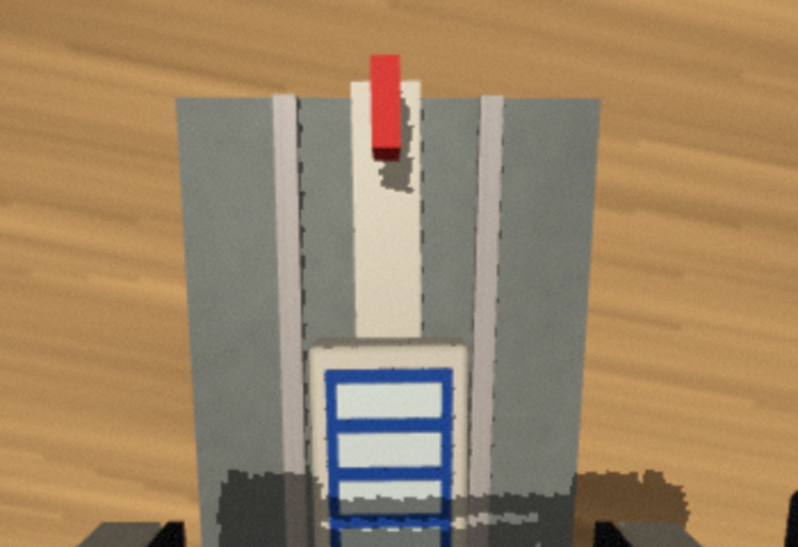

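The carrier lies centred between the rails. The top of its fin spans x 371–400, y 55–148 in the crop.

Run:
```python
from h import *
m=np.load("m7.npy",allow_pickle=True).item()
t=np.array([.56951,-.06246]);yaw=-2.96389+np.pi;d=np.array([np.cos(yaw),np.sin(yaw)]);n=np.array([-d[1],d[0]])
for name,x,y,z in(("rail far",388.5,97,.025),("rail near",389,400,.025),("tongue near",388.5,335,.025),("tongue far",386,84,.025),("fin front",386,148,.062),("fin rear",385.5,55,.062),("box rear",389,346,.05)):
    w=ray(m,((x+.5)/2.28-.5+80,(y+.5)/2.28-.5),z)[:2];e=w-t;print(name,"world",w.round(4),"along %.4f lat %.4f"%(e@d,e@n))
print(d,n)
```

```text
rail far world [ 0.4537 -0.084 ] along -0.1178 lat -0.0007
rail near world [ 0.5581 -0.065 ] along -0.0117 lat -0.0005
tongue near world [ 0.5341 -0.0695] along -0.0361 lat -0.0007
tongue far world [ 0.4497 -0.0856] along -0.1220 lat -0.0016
fin front world [ 0.4746 -0.0809] along -0.0967 lat -0.0014
fin rear world [ 0.449  -0.0857] along -0.1228 lat -0.0015
box rear world [ 0.5352 -0.0691] along -0.0349 lat -0.0005
[0.98425239 0.17676887] [-0.17676887  0.98425239]
```

>>> {"method": "apply_moves", "body": {
  "steps": [
    {"translation": [-0.16,-0.03,0],"rotation": [0,0,0]},
    {"translation": [-0.32,-0.06,0],"rotation": [0,0,0]},
    {"translation": [-0.432,-0.082,0],"rotation": [0,0,0]},
    {"translation": [-0.432,-0.082,0],"rotation": [0,0,0]},
    {"translation": [-0.432,-0.082,-0.12],"rotation": [0,0,0]},
    {"translation": [-0.432,-0.082,-0.24],"rotation": [0,0,0]},
    {"translation": [-0.432,-0.082,-0.36],"rotation": [0,0,0]},
    {"translation": [-0.432,-0.082,-0.44],"rotation": [0,0,0]},
    {"translation": [-0.432,-0.082,-0.49],"rotation": [0,0,0]},
    {"translation": [-0.432,-0.082,-0.51],"rotation": [0,0,0]}
  ]
}}

```text
t: 22.22
eef_pos: [0.4606, -0.0832, 0.03]
ee_rot: [-3.142, -0.005, -2.964]
force: [-0.3, -0.6, -0.7]
width: 0.0877
gripper_force: 0.0
```

>>> {"method": "apply_moves", "body": {
  "steps": [
    {"translation": [0,0,0],"rotation": [0,0,0]},
    {"translation": [0,0,0],"rotation": [0,0,0]},
    {"translation": [0,0,0],"rotation": [0,0,0]},
    {"translation": [0,0,0],"rotation": [0,0,0]},
    {"translation": [0,0,0],"rotation": [0,0,0]},
    {"translation": [0,0,0],"rotation": [0,0,0]},
    {"translation": [0,0,0],"rotation": [0,0,0]},
    {"translation": [0,0,0],"rotation": [0,0,0]},
    {"translation": [0,0,0],"rotation": [0,0,0]},
    {"translation": [0,0,0],"rotation": [0,0,0]}
  ]
}}

```text
t: 23.05
eef_pos: [0.4623, -0.0829, 0.0326]
ee_rot: [3.142, 0.0, -2.964]
force: [-0.4, -0.4, 0.1]
width: 0.0878
gripper_force: 0.0
```

Positioned around the fin; close, giving the fingers enough time.

>>> {"method": "apply_moves", "body": {
  "steps": [
    {"translation": [0,0,-0.004],"rotation": [0,0,0]},
    {"translation": [0,0,-0.004],"rotation": [0,0,0]},
    {"translation": [0,0,-0.004],"rotation": [0,0,0]},
    {"translation": [0,0,-0.004],"rotation": [0,0,0]},
    {"translation": [0,0,-0.004],"rotation": [0,0,0]},
    {"translation": [0,0,-0.004],"rotation": [0,0,0]},
    {"translation": [0,0,-0.004],"rotation": [0,0,0]},
    {"translation": [0,0,-0.004],"rotation": [0,0,0]},
    {"translation": [0,0,-0.004],"rotation": [0,0,0]},
    {"translation": [0,0,-0.004],"rotation": [0,0,0]}
  ],
  "jaw": 1,
  "newtons": 30
}}

```text
t: 23.88
eef_pos: [0.4623, -0.0829, 0.0316]
ee_rot: [3.142, -0.0, -2.964]
force: [0.2, -0.3, 0.0]
width: 0.0264
gripper_force: 0.0
```

>>> {"method": "apply_moves", "body": {
  "steps": [
    {"translation": [0,0,0],"rotation": [0,0,0]},
    {"translation": [0,0,0],"rotation": [0,0,0]},
    {"translation": [0,0,0],"rotation": [0,0,0]},
    {"translation": [0,0,0],"rotation": [0,0,0]},
    {"translation": [0,0,0],"rotation": [0,0,0]},
    {"translation": [0,0,0],"rotation": [0,0,0]},
    {"translation": [0,0,0],"rotation": [0,0,0]},
    {"translation": [0,0,0],"rotation": [0,0,0]},
    {"translation": [0,0,0],"rotation": [0,0,0]},
    {"translation": [0,0,0],"rotation": [0,0,0]}
  ]
}}

```text
t: 24.72
eef_pos: [0.4623, -0.0829, 0.0316]
ee_rot: [-3.142, -0.0, -2.964]
force: [-0.5, -0.4, -0.0]
width: 0.0087
gripper_force: 30.0
```

>>> {"method": "apply_moves", "body": {
  "steps": [
    {"translation": [0.024,0.0043,0],"rotation": [0,0,0]},
    {"translation": [0.048,0.0086,0],"rotation": [0,0,0]},
    {"translation": [0.072,0.013,0],"rotation": [0,0,0]},
    {"translation": [0.096,0.0172,0],"rotation": [0,0,0]},
    {"translation": [0.12,0.0215,0],"rotation": [0,0,0]},
    {"translation": [0.144,0.0258,0],"rotation": [0,0,0]},
    {"translation": [0.168,0.03,0],"rotation": [0,0,0]},
    {"translation": [0.192,0.0345,0],"rotation": [0,0,0]},
    {"translation": [0.216,0.0388,0],"rotation": [0,0,0]},
    {"translation": [0.24,0.043,0],"rotation": [0,0,0]}
  ]
}}

```text
t: 25.55
eef_pos: [0.5213, -0.0726, 0.0315]
ee_rot: [-3.141, -0.003, -2.964]
force: [-6.6, -2.3, 7.6]
width: 0.0088
gripper_force: 30.0
```

>>> {"method": "apply_moves", "body": {
  "steps": [
    {"translation": [0.024,0.0043,0],"rotation": [0,0,0]},
    {"translation": [0.048,0.0086,0],"rotation": [0,0,0]},
    {"translation": [0.072,0.013,0],"rotation": [0,0,0]},
    {"translation": [0.096,0.0172,0],"rotation": [0,0,0]},
    {"translation": [0.12,0.0215,0],"rotation": [0,0,0]},
    {"translation": [0.144,0.0258,0],"rotation": [0,0,0]},
    {"translation": [0.168,0.03,0],"rotation": [0,0,0]},
    {"translation": [0.192,0.0345,0],"rotation": [0,0,0]},
    {"translation": [0.192,0.0345,0],"rotation": [0,0,0]},
    {"translation": [0.192,0.0345,0],"rotation": [0,0,0]}
  ]
}}

```text
t: 26.38
eef_pos: [0.5714, -0.0634, 0.0316]
ee_rot: [-3.141, 0.001, -2.963]
force: [2.0, -0.5, -0.4]
width: 0.0088
gripper_force: 30.0
```

>>> {"method": "apply_moves", "body": {
  "steps": [
    {"translation": [0.022,0.004,0],"rotation": [0,0,0]},
    {"translation": [0.044,0.008,0],"rotation": [0,0,0]},
    {"translation": [0.066,0.012,0],"rotation": [0,0,0]},
    {"translation": [0.088,0.016,0],"rotation": [0,0,0]},
    {"translation": [0.11,0.02,0],"rotation": [0,0,0]},
    {"translation": [0.13,0.0235,0],"rotation": [0,0,0]},
    {"translation": [0.15,0.027,0],"rotation": [0,0,0]},
    {"translation": [0.165,0.03,0],"rotation": [0,0,0]},
    {"translation": [0.173,0.031,0],"rotation": [0,0,0]},
    {"translation": [0.173,0.031,0],"rotation": [0,0,0]}
  ]
}}

```text
t: 27.22
eef_pos: [0.6138, -0.0557, 0.0316]
ee_rot: [-3.142, -0.0, -2.964]
force: [-1.4, -0.2, 3.3]
width: 0.0086
gripper_force: 30.0
```

>>> {"method": "apply_moves", "body": {
  "steps": [
    {"translation": [0.003,0.0005,0],"rotation": [0,0,0]},
    {"translation": [0.006,0.001,0],"rotation": [0,0,0]},
    {"translation": [0.009,0.0015,0],"rotation": [0,0,0]},
    {"translation": [0.012,0.002,0],"rotation": [0,0,0]},
    {"translation": [0.015,0.0027,0],"rotation": [0,0,0]},
    {"translation": [0.018,0.003,0],"rotation": [0,0,0]},
    {"translation": [0.02,0.0035,0],"rotation": [0,0,0]},
    {"translation": [0.02,0.0035,0],"rotation": [0,0,0]},
    {"translation": [0.02,0.0035,0],"rotation": [0,0,0]},
    {"translation": [0.02,0.0035,0],"rotation": [0,0,0]}
  ]
}}

```text
t: 28.05
eef_pos: [0.6186, -0.0549, 0.0316]
ee_rot: [-3.142, 0.0, -2.964]
force: [-2.0, -0.6, 5.5]
width: 0.0088
gripper_force: 30.0
```

>>> {"method": "apply_moves", "body": {
  "steps": [
    {"translation": [0.002,0.0004,0],"rotation": [0,0,0]},
    {"translation": [0.004,0.0007,0],"rotation": [0,0,0]},
    {"translation": [0.006,0.001,0],"rotation": [0,0,0]},
    {"translation": [0.008,0.0014,0],"rotation": [0,0,0]},
    {"translation": [0.008,0.0014,0],"rotation": [0,0,0]},
    {"translation": [0.008,0.0014,0],"rotation": [0,0,0]},
    {"translation": [0.008,0.0014,0],"rotation": [0,0,0]},
    {"translation": [0.008,0.0014,0],"rotation": [0,0,0]},
    {"translation": [0.008,0.0014,0],"rotation": [0,0,0]},
    {"translation": [0.008,0.0014,0],"rotation": [0,0,0]}
  ]
}}

```text
t: 28.88
eef_pos: [0.6201, -0.0546, 0.0316]
ee_rot: [3.142, -0.001, -2.964]
force: [-4.9, -0.4, 5.9]
width: 0.0086
gripper_force: 30.0
```

Run:
```python
from h import *
s=get_state();print(s['t'],s['eef_pos'],s['force'],s['moment'])
i=grab_frame("scene");cv2.imwrite("pics/s8.png",i)
```

```text
28.8833 [ 0.62008237 -0.05461162  0.03160108] [-4.86979204 -0.411384    5.94208081] [-0.22752942  1.53931259  0.03220103]
```

>>> {"method": "apply_moves", "body": {
  "steps": [
    {"translation": [0.002,0.0004,0],"rotation": [0,0,0]},
    {"translation": [0.004,0.0007,0],"rotation": [0,0,0]},
    {"translation": [0.006,0.001,0],"rotation": [0,0,0]},
    {"translation": [0.006,0.001,0],"rotation": [0,0,0]},
    {"translation": [0.006,0.001,0],"rotation": [0,0,0]},
    {"translation": [0.006,0.001,0],"rotation": [0,0,0]},
    {"translation": [0.006,0.001,0],"rotation": [0,0,0]},
    {"translation": [0.006,0.001,0],"rotation": [0,0,0]},
    {"translation": [0.006,0.001,0],"rotation": [0,0,0]},
    {"translation": [0.006,0.001,0],"rotation": [0,0,0]}
  ]
}}

```text
t: 29.77
eef_pos: [0.62, -0.0546, 0.0316]
ee_rot: [3.141, -0.003, -2.964]
force: [-10.0, -0.6, 10.6]
width: 0.0091
gripper_force: 30.0
```

The carrier is against the stop: the force rises with no further motion. I'll ease off, release and rise.

>>> {"method": "apply_moves", "body": {
  "steps": [
    {"translation": [-0.006,-0.001,0],"rotation": [0,0,0]},
    {"translation": [-0.006,-0.001,0],"rotation": [0,0,0]},
    {"translation": [-0.006,-0.001,0],"rotation": [0,0,0]},
    {"translation": [-0.006,-0.001,0],"rotation": [0,0,0]},
    {"translation": [-0.006,-0.001,0],"rotation": [0,0,0]},
    {"translation": [-0.006,-0.001,0],"rotation": [0,0,0]},
    {"translation": [-0.006,-0.001,0],"rotation": [0,0,0]},
    {"translation": [-0.006,-0.001,0],"rotation": [0,0,0]},
    {"translation": [-0.006,-0.001,0],"rotation": [0,0,0]},
    {"translation": [-0.006,-0.001,0],"rotation": [0,0,0]}
  ]
}}

```text
t: 30.6
eef_pos: [0.6201, -0.0546, 0.0316]
ee_rot: [3.142, -0.001, -2.964]
force: [-5.2, -0.2, 6.5]
width: 0.0089
gripper_force: 30.0
```

>>> {"method": "apply_moves", "body": {
  "steps": [
    {"translation": [0,0,0],"rotation": [0,0,0]},
    {"translation": [0,0,0],"rotation": [0,0,0]},
    {"translation": [0,0,0],"rotation": [0,0,0]},
    {"translation": [0,0,0],"rotation": [0,0,0]},
    {"translation": [0,0,0],"rotation": [0,0,0]},
    {"translation": [0,0,0],"rotation": [0,0,0]},
    {"translation": [0,0,0],"rotation": [0,0,0]},
    {"translation": [0,0,0],"rotation": [0,0,0]},
    {"translation": [0,0,0],"rotation": [0,0,0]},
    {"translation": [0,0,0],"rotation": [0,0,0]}
  ],
  "jaw": -0.2
}}

```text
t: 31.43
eef_pos: [0.6206, -0.0545, 0.0316]
ee_rot: [-3.142, 0.0, -2.964]
force: [-0.1, -0.3, 0.2]
width: 0.0523
gripper_force: 0.0
```

>>> {"method": "apply_moves", "body": {
  "steps": [
    {"translation": [0,0,0.06],"rotation": [0,0,0]},
    {"translation": [0,0,0.14],"rotation": [0,0,0]},
    {"translation": [0,0,0.24],"rotation": [0,0,0]},
    {"translation": [0,0,0.36],"rotation": [0,0,0]},
    {"translation": [0,0,0.48],"rotation": [0,0,0]},
    {"translation": [0,0,0.55],"rotation": [0,0,0]},
    {"translation": [0,0,0.55],"rotation": [0,0,0]},
    {"translation": [0,0,0.55],"rotation": [0,0,0]},
    {"translation": [0,0,0.55],"rotation": [0,0,0]},
    {"translation": [0,0,0.55],"rotation": [0,0,0]}
  ]
}}

```text
t: 32.27
eef_pos: [0.6198, -0.0546, 0.1679]
ee_rot: [3.141, -0.002, -2.964]
force: [0.2, -0.9, -0.9]
width: 0.0525
gripper_force: 0.0
```

Run:
```python
from h import *
s=get_state();m=camera_model("wrist");np.save("m9.npy",m,allow_pickle=True)
i=grab_frame("wrist");cv2.imwrite("pics/w9.png",cv2.resize(i[:240,80:430],None,fx=2.28,fy=2.28,interpolation=cv2.INTER_CUBIC))
print(s['t'],s['eef_pos'],s['ee_rot'],s['force'])
```

```text
32.2667 [ 0.61978007 -0.05459427  0.16787285] [ 3.14140126e+00 -1.96921370e-03 -2.96389872e+00] [ 0.23137022 -0.88312784 -0.85916506]
```

View pics/w9.png

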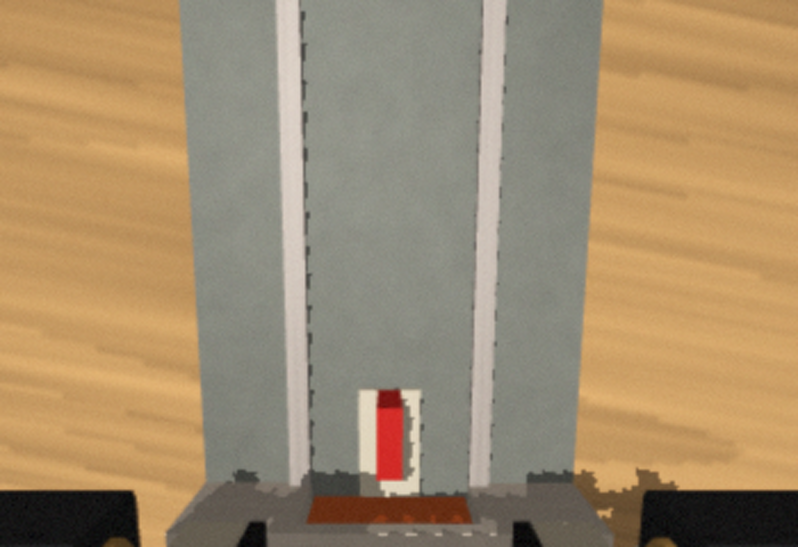

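The carrier's tail and fin (377–405, 390–480) stick out on the centre line, and the orange flap (305–473, 497–523) hangs shut. One numeric check before handing in.

Run:
```python
from h import *
m=np.load("m9.npy",allow_pickle=True).item()
u=np.array([np.cos(.1774),np.sin(.1774)])
for f in ((390,390,.025),):
    w=ray(m,((f[0]+.5)/2.28-.5+80,(f[1]+.5)/2.28-.5),f[2])[:2];e=w-np.array([.4535,-.084])
    print("origin x", e@u-.2+.089, "lat",e@np.array([-u[1],u[0]]))
print(job_done())
```

```text
origin x 0.04404362282881383 lat -0.0004900811111217678
the job is handed in; nothing more can be done
None
```

The job is handed in: the blue-capped bottle stands in the caddy's empty cell, the carrier is fully home (origin measured about 44 mm past the flap), the flap looks shut over its tongue, and the arm is clear of everything.

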